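# Take the filings pail off its deep hook

### The job

Take the bare-metal tin pail down from its deep upturned hook on the key rack: lift it straight up past the hook's tip before drawing it off, without wrenching at the hook. Then set it down gently, upright, in the middle of the round green pad by the vise, and let go. Leave the blue pail hanging where it is.

Things in the scene. Friction and masses are not known exactly. Their poses are not given: they have to be found in the camera images.
- tin_pail_grip (a point): Bare-metal pail, 0.16 kg, 186 tall: tub 50 high, rim 64 across, base 54; rigid wire arch 60 wide in its y-z plane; on top a pale wooden grip 18 (x) by 26 (y) by 50 tall. Point: in the grip, 163 above the underside, 23 below the top, 27 above the wire; z up. Hangs by the arch's top wire on a rack hook, x, y along the rack's; can rise 74 before the rim meets the hook arm. All in mm.
- blue_pail_grip (a point): The same point on a pail of the same make and size with blue painted tub and grip, hanging on the other hook; it stays there.
- rack: Fixed upright pine frame, 300 mm wide (y), 205 tall, 18 thick, hooks on its top board. Origin: centre of underside, on the table; -x points out of its front, z up; turned a little. Two dark steel hooks at y = +60 and -60 mm: level arm 12 wide, 6 thick, upper face 170 mm up, running to x = -95 mm, where a tip turns up 35 mm above the arm (top at 205). Pails hang at about x = -55 mm.
- pad_top (a point): Centre of the upper face of a round green pad, 104 mm across and 5 mm thick, fixed on the table in front (robot's side) of a small grey vise about 115 mm tall. z up.
Mind the look-alikes: they are no part of the job. Leave any yellow look-alike of the part that bears tin_pail_grip alone.

How it is judged:
By the outcome, as a careful person would: the job done as asked, in the order asked, and still so for the second after the job is handed in, with the robot touching nothing.
It also fails if it takes over 45 s, if anything falls off the work surface, if the arm or the gripper's body presses on something with over 40 N, if the wrist force passes 120 N, or if a joint passes its speed limit or range.

### The arm

A 6-joint arm with a two-finger parallel gripper is mounted at the origin on the work surface. World frame = base frame: x ahead of the robot, y to its left, z up, the work surface at z = 0. Lengths are in m, angles in rad, forces in N, time in s.
With the tool pointing down it reaches from about 0.35 to 0.975 m from the base axis. Payload 4.9 kg.
Tool frame: the origin (TCP) lies on the centre line of the jaws, within the pads' length; the fingertips stand 8 mm ahead of it and the grasp point (between the pads) lies 11 mm behind it; z points along the fingers, y is the direction in which the jaws open and shut (so a half turn about z gives the same grasp; the last joint's range is limited). The gripper opens to 85 mm and grips with 20 to 120 N. Pads are 22 mm wide; open, the fingers measure 114 mm over their backs; the gripper's body (76 mm by 85 mm) begins 54 mm behind the grasp point. The pads swing forward as they close: fully open they stand 13 mm farther back than shut.
Start: joints at [-1.413, 0.053, 1.613, -0, 1.476, -0.119], TCP at [0.171, -0.601, 0.239] pointing down, gripper open.
Joint ranges: [-3.01, 3.01], [-1.01, 2.22], [0.06, 2.58], [-1.02, 4.17], [0.09, 2.62], [-3.14, 3.14]. Speed limits (rad/s): [2.57, 2.57, 3.14, 3.14, 3.14, 3.14].

### API

Orientations are given as a rotation vector (axis times angle).
In Python, from station import get_obs, get_image, calibration, finish_job gives the robot as it stands. The module is installed in compiled form; this text tells all that it offers.
- The arm moves only by the shell command python3 -m jog 'ROWS' [FORCE]. ROWS is JSON, a list of rows, each a list of 7 numbers: the shift along the tool's x, y, z in cm, then the turn, a rotation vector about the tool's x, y, z in rad, then the closure in counts, from 0 (fully open) to 255 (shut). In form: [[dx, dy, dz, ax, ay, az, jaw], ...]. A call has 1 to 8 rows; each row is the pose to reach, as a shift and turn from the pose measured when the call began, along the tool's axes at that moment; what a row does not reach only later rows make up. A row lasts 1/12 s, in which the tool goes at most 41.7 mm and 7.16 degrees, less where a joint would pass 70% of its speed; a pose out of reach is approached as far as the arm can. A call with a gripper value outside its range is refused whole. The fingers move at their own pace and stop on an object; FORCE is the grip in N (left out, the last holds). Time passes only in rows, so rows that repeat a pose let the fingers close. It gives the time, the measured TCP pose, the force and the opening at its end, in the units of the state.
- get_obs(): the state, without advancing time (a new reading comes with each control period).
- get_image(name): name is "scene" or "top"; returns the picture (400x640x3 uint8, red, green, blue); there is no depth.
- calibration(name): a dict with "vfov" (degrees; the focal length in pixels is half the picture's height over the tangent of half this angle, whatever the lens; pixels are square), "cx", "cy" (the principal point, pixels), "dist_coeffs" ([k1, k2, p1, p2, k3] as OpenCV has them; the pictures are not rectified), "R" (3x3) and "t" (3): a world point X has camera coordinates R X + t. Camera axes: x right, y down, z forward; pixel columns grow to the right and rows downward; lengths in m; the calibration is good to about 2 mm. A picture is of the moment at which its call begins. calibration takes no time and is no camera call.
- finish_job(): hands the job in, once; it reports no verdict.
The state is a dict: "t": time; "q": joint angles; "dq": joint speeds; "effort": joint torques, N m; "tool_pos": TCP position; "tool_rot": TCP orientation; "contact_force": force on the tool from outside, world axes, zero at the start; "wrist_torque": the same for the moment, N m; "opening": finger opening in m.
Only numpy, scipy, OpenCV 4.12 (cv2) and the standard library are available. Lean on these libraries where they do the work, as an engineer would, in place of code of your own. Each camera call takes 0.05 s, during which the arm holds its last target. There are 200 camera calls.

## Working session

There is one attempt and no reset: what is moved stays moved. The work goes in short steps, Python scripts to look and compute and a shell command to move; the robot and the scene stay as the last step left them, time stands still between calls to the robot, and variables do not carry over. Pictures are saved under pics/ and viewed, about 8 in all and at most 12, crops included, and the job is handed in when it is done.

```bash
mkdir -p pics; python3 - <<'E'
from station import *
import cv2,numpy as np
for n in("scene","top"):
    cv2.imwrite(f"pics/{n}0.png",get_image(n)[:,:,::-1]); c=calibration(n); print(n,{k:np.round(v,4).tolist() for k,v in c.items()})
o=get_obs();print(o)
E
```

```text
scene {'vfov': 56.2426, 'cx': 312.0213, 'cy': 198.3812, 'dist_coeffs': [0.0039, 0.0, 0.0, 0.0, 0.0], 'R': [[0.2875, 0.9576, 0.0164], [0.5873, -0.1627, -0.7929], [-0.7566, 0.2376, -0.6092]], 't': [-0.1431, -0.2368, 1.2923]}
top {'vfov': 53.1248, 'cx': 318.7392, 'cy': 196.529, 'dist_coeffs': [-0.0221, 0.0, 0.0, 0.0, 0.0], 'R': [[0.0066, -0.9995, 0.0309], [-0.9966, -0.0091, -0.0818], [0.0821, -0.0302, -0.9962]], 't': [-0.0712, 0.6128, 1.0484]}
{'t': 0.1, 'q': array([-1.41298636e+00,  5.33069193e-02,  1.61414552e+00, -1.24599916e-05,
        1.47602177e+00, -1.19016708e-01]), 'dq': array([-0.00074038, -0.00112125, -0.00206287, -0.00085109,  0.00048554,
        0.00124199]), 'effort': array([ 6.47475772e-04, -3.94903100e+01, -3.71365786e+01, -1.44119854e-04,
        3.88187109e-03, -1.29580391e-05]), 'tool_pos': array([ 0.17071533, -0.60066114,  0.23818266]), 'tool_rot': array([-3.10968373e+00, -4.33193527e-01,  7.67566537e-05]), 'contact_force': array([ 0.5212577 ,  0.24529071, -0.38159173]), 'wrist_torque': array([ 0.03263451,  0.0172447 , -0.03553503]), 'opening': 0.08560009546417459}
```

View pics/scene0.png

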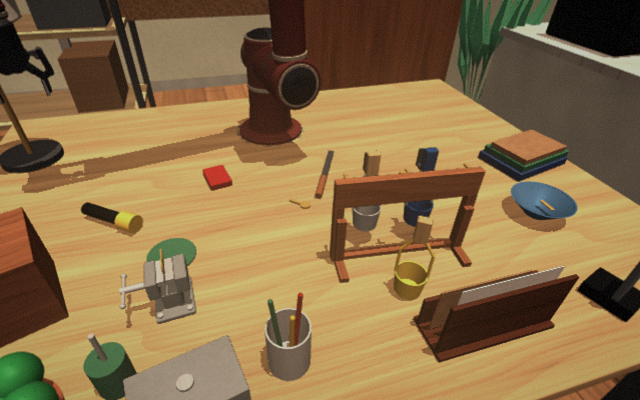

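View pics/top0.png

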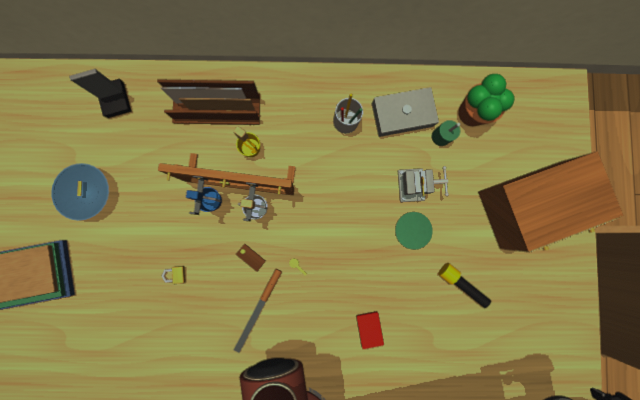

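Candidates: tin pail, with its grip near scene (373,163) and top (247,203). Blue pail at scene (428,158) and top (197,196). Yellow pail standing on the table at scene (424,228) and top (245,140). By the description I choose the first; now one close crop from both views.

```bash
python3 - <<'E'
import cv2,numpy as np
a=cv2.imread("pics/scene0.png")[140:240,320:450];b=cv2.imread("pics/top0.png")[150:225,150:310]
r=lambda i,s:cv2.resize(i,None,fx=s,fy=s,interpolation=cv2.INTER_CUBIC)
A=r(a,3);B=r(b,2.5)
o=np.zeros((300,790,3),np.uint8);o[:,:390]=A;o[:B.shape[0],390:790]=B
cv2.imwrite("pics/crop.png",cv2.resize(o,(790,300)))
E
```

```text
(no output)
```

View pics/crop.png

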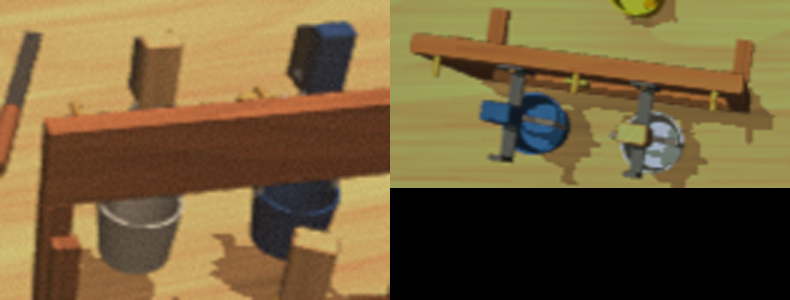

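The crop confirms it: bare grey tub with a pale grip on the hook nearer the vise. I'll enlarge it for exact pixels and fit the rack's board and the pad.

```bash
cat > h.py <<'E'
import cv2,numpy as np
from station import calibration
def cam(n):
    c=calibration(n);f=200/np.tan(np.radians(c["vfov"])/2)
    return np.array([[f,0,c["cx"]],[0,f,c["cy"]],[0,0,1]]),np.array(c["dist_coeffs"],float),np.array(c["R"]),np.array(c["t"])
def ray(n,p):
    K,d,R,t=cam(n);u=cv2.undistortPoints(np.array([[p]],float),K,d)[0,0]
    return -R.T@t,R.T@np.array([u[0],u[1],1])
def onz(n,p,z):
    C,v=ray(n,p);return C+v*(z-C[2])/v[2]
def proj(n,X):
    K,d,R,t=cam(n);return cv2.projectPoints(np.array([X],float),cv2.Rodrigues(R)[0],t,K,d)[0][0,0]
def tri(p,q):
    a,u=ray("scene",p);b,v=ray("top",q)
    s=np.linalg.lstsq(np.c_[u,-v],b-a,rcond=None)[0];P,Q=a+u*s[0],b+v*s[1];return (P+Q)/2,np.linalg.norm(P-Q)
E
python3 - <<'E'
from h import *
t=cv2.imread("pics/top0.png");s=cv2.imread("pics/scene0.png")
h=cv2.cvtColor(t,cv2.COLOR_BGR2HSV)
m=cv2.inRange(h,(45,80,30),(85,255,255));m[:200]=0;m[260:]=0
n,l,st,ce=cv2.connectedComponentsWithStats(m);i=1+np.argmax(st[1:,4]);print("pad",st[i],ce[i],onz("top",ce[i],.005))
c=max(cv2.findContours((l==i).astype(np.uint8),0,2)[0],key=len);print(cv2.fitEllipse(c))
h2=cv2.inRange(h,(5,120,60),(14,255,255));r=np.zeros_like(h2);r[155:200,150:300]=h2[155:200,150:300]
n,l,st,ce=cv2.connectedComponentsWithStats(r);i=1+np.argmax(st[1:,4]);print("rack",st[i],ce[i])
cv2.imwrite("pics/rm.png",r)
print("cam",ray("top",(0,0))[0],ray("scene",(0,0))[0])
A=cv2.resize(s[140:180,350:390],None,fx=10,fy=10,interpolation=2);B=cv2.resize(t[180:220,230:270],None,fx=10,fy=10,interpolation=2)
cv2.imwrite("pics/crop2.png",np.hstack([A,B]))
E
```

```text
pad [ 395  212   37   37 1084] [413.44741697 230.13653137] [ 0.52490401 -0.32770182  0.005     ]
((413.4532470703125, 230.1763153076172), (36.038787841796875, 36.883514404296875), 147.48904418945312)
rack [159 155 115  34 870] [209.96666667 174.34367816]
cam [ 0.52512751 -0.03390555  1.09675176] [ 1.15796386 -0.20858481  0.60186776]
```

View pics/crop2.png

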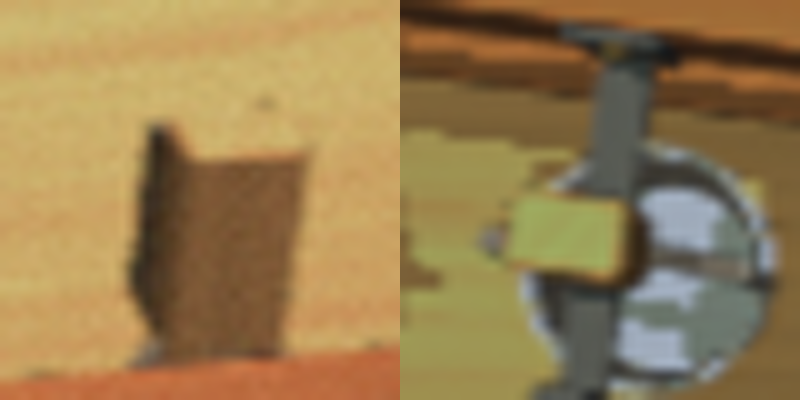

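```bash
python3 - <<'E'
import cv2
t=cv2.imread("pics/top0.png")[155:205,150:310]
cv2.imwrite("pics/crop3.png",cv2.resize(t,None,fx=5,fy=5,interpolation=2))
E
```

```text
(no output)
```

View pics/crop3.png

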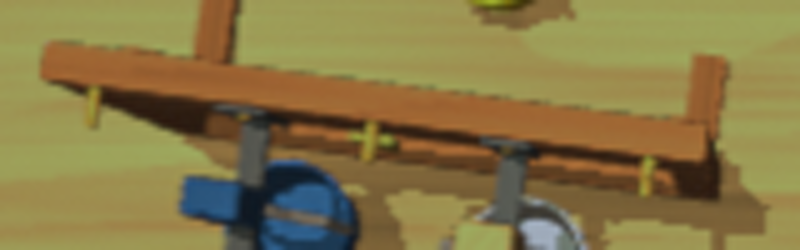

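The enlarged crop shows the grip's top face centred at top px (246.1,203.0). The edge of the grip's face towards the scene camera is near scene (374.5,155.2). The rack's top board runs from top px (158,171) to (290,187).

```bash
python3 - <<'E'
from h import *
g=lambda x,y,X0,Y0,s:(X0+(x+.5)/s-.5,Y0+(y+.5)/s-.5)
print("edge tri",tri(g(249,156,350,140,10),g(170,197,230,180,10)))
e=[onz("top",g(x,y,230,180,10),.2225) for x,y in((113,192),(226,202),(218,272),(105,262))]
print("top corners",np.round(e,4)[:,:2].tolist(),np.mean(e,0))
P=[onz("top",g(x,y,150,155,5),.205)[:2] for x,y in((42,80),(703,160),(705,122),(50,42))];P=np.array(P)
c=P.mean(0);d=P[0]-P[1];d2=P[3]-P[2];print("rack",c,np.linalg.norm(d),np.linalg.norm(d2),"yaw",[np.degrees(np.arctan2(-v[0],v[1])) for v in(d,d2)])
yaw=np.mean([np.arctan2(-v[0],v[1]) for v in(d,d2)])
R=np.array([[np.cos(yaw),-np.sin(yaw)],[np.sin(yaw),np.cos(yaw)]])
for y in(-.06,.06):
  print("hang",y,c+R@[-.055,y], "tip",c+R@[-.095,y],proj("top",[*(c+R@[-.095,y]),.205]))
print("grip in rack",(np.mean(e,0)[:2]-c)@R)
from station import get_obs
from scipy.spatial.transform import Rotation as Ro
print(Ro.from_rotvec(get_obs()["tool_rot"]).as_matrix())
E
```

```text
edge tri (array([0.58946922, 0.09644358, 0.22490181]), np.float64(0.0006355446945464313))
top corners [[0.5908, 0.1095], [0.5888, 0.0849], [0.5735, 0.0863], [0.5754, 0.1109]] [0.58211619 0.09791382 0.2225    ]
rack [0.64540775 0.14965332] 0.2968016005213388 0.2946358803269569 yaw [np.float64(-6.391560529820163), np.float64(-6.443415784183009)]
hang -0.06 [0.58404606 0.09617676] tip [0.5442967  0.10064765] [245.68620663 220.28959651]
hang 0.06 [0.59745873 0.21542482] tip [0.55770937 0.21989571] [191.77051841 213.79321978]
grip in rack [-0.05711193 -0.05848953]
[[ 9.61927272e-01  2.73305377e-01 -3.07946159e-04]
 [ 2.73305469e-01 -9.61925504e-01  1.85621885e-03]
 [ 2.11093329e-04 -1.86971090e-03 -9.99998230e-01]]
```

```bash
cat > go.py <<'E'
import sys,numpy as np
from station import get_obs
from scipy.spatial.transform import Rotation as Ro
def go(x,y,z,yaw=-6.4):
    o=get_obs();R=Ro.from_rotvec(o["tool_rot"]);a=np.radians(yaw)
    T=Ro.from_matrix(np.array([[np.cos(a),np.sin(a),0],[np.sin(a),-np.cos(a),0],[0,0,-1]]))
    d=np.array([x,y,z])-o["tool_pos"]
    print("t",o["t"],"pos",np.round(o["tool_pos"],4),"F",np.round(o["contact_force"],1),"op",round(o["opening"],4))
    print("cm",np.round(R.inv().apply(d)*100,2),"rv",np.round((R.inv()*T).as_rotvec(),3))
if __name__=="__main__": go(*map(float,sys.argv[1:]))
E
python3 go.py .5825 .0975 .36; python3 go.py .40 -.2 .36
```

```text
t 0.1 pos [ 0.1707 -0.6007  0.2382] F [ 0.5  0.2 -0.4] op 0.0856
cm [ 58.69 -55.93 -12.06] rv [-0.002  0.     0.389]
t 0.1 pos [ 0.1707 -0.6007  0.2382] F [ 0.5  0.2 -0.4] op 0.0856
cm [ 33.01 -32.3  -12.11] rv [-0.002  0.     0.389]
```

```bash
python3 -m jog '[[2,-2,-4,0,0,0.1,0],[5,-5,-8,0,0,0.2,0],[8,-8,-12,0,0,0.3,0],[10.5,-10.5,-12.1,0,0,0.389,0],[13,-13,-12.1,0,0,0.389,0],[15.5,-15.5,-12.1,0,0,0.389,0],[18,-18,-12.1,0,0,0.389,0],[20.5,-20.5,-12.1,0,0,0.389,0]]'; python3 go.py .5825 .0975 .36
```

```text
t: 0.77
tool_pos: [0.3115, -0.3474, 0.3598]
tool_rot: [-3.135, 0.177, -0.0]
contact_force: [1.1, -0.2, 0.2]
opening: 0.0854
t 0.7667 pos [ 0.3115 -0.3474  0.3598] F [ 1.1 -0.2  0.2] op 0.0854
cm [ 2.191e+01 -4.726e+01  4.000e-02] rv [-0.001 -0.    -0.001]
```

```bash
python3 -m jog '[[1.5,-3.3,0,0,0,0,0],[3.1,-6.6,0,0,0,0,0],[4.6,-10,0,0,0,0,0],[6.2,-13.3,0,0,0,0,0],[7.7,-16.6,0,0,0,0,0],[9.3,-20,0,0,0,0,0],[10.8,-23.3,0,0,0,0,0],[12.4,-26.7,0,0,0,0,0]]'; python3 go.py .5825 .0975 .36
```

```text
t: 1.43
tool_pos: [0.4652, -0.0942, 0.3598]
tool_rot: [-3.135, 0.177, 0.0]
contact_force: [-0.2, 0.5, 0.3]
opening: 0.0854
t 1.4333 pos [ 0.4652 -0.0942  0.3598] F [-0.2  0.5  0.3] op 0.0854
cm [  9.49 -20.37   0.  ] rv [-0.001  0.    -0.001]
```

```bash
python3 -m jog '[[1.5,-3.2,0,0,0,0,0],[3,-6.4,0,0,0,0,0],[4.5,-9.6,0,0,0,0,0],[6,-12.8,0,0,0,0,0],[7.5,-16,0,0,0,0,0],[8.7,-18.8,0,0,0,0,0],[9.49,-20.37,0,0,0,0,0],[9.49,-20.37,0,0,0,0,0]]'; python3 go.py .5825 .0975 .188
```

```text
t: 2.1
tool_pos: [0.5831, 0.1003, 0.3585]
tool_rot: [-3.135, 0.171, 0.004]
contact_force: [0.3, -0.8, -0.2]
opening: 0.0851
t 2.1 pos [0.5831 0.1003 0.3585] F [ 0.3 -0.8 -0.2] op 0.0851
cm [1.000e-02 3.200e-01 1.705e+01] rv [-0.002  0.002  0.003]
```

```bash
python3 -m jog '[[0,0.3,3,0,0,0,0],[0,0.3,6,0,0,0,0],[0,0.3,9,0,0,0,0],[0,0.3,11.5,0,0,0,0],[0,0.3,13.5,0,0,0,0],[0,0.3,15.5,0,0,0,0],[0,0.3,17,0,0,0,0],[0,0.3,17,0,0,0,0]]'; python3 go.py .5825 .0975 .188; python3 - <<'E'
from h import *
from station import get_image
s=get_image("scene")[90:240,300:460,::-1];t=get_image("top")[140:240,180:310,::-1]
o=np.zeros((450,790,3),np.uint8);A=cv2.resize(s,None,fx=2.5,fy=2.5);B=cv2.resize(t,None,fx=3,fy=3);o[:A.shape[0],:400]=A;o[:300,400:790]=B
cv2.imwrite("pics/g1.png",o)
E
```

```text
t: 2.77
tool_pos: [0.5795, 0.0968, 0.1837]
tool_rot: [-3.136, 0.172, 0.016]
contact_force: [-0.9, 1.2, -0.0]
opening: 0.0851
t 2.7667 pos [0.5795 0.0968 0.1837] F [-0.9  1.2 -0. ] op 0.0851
cm [ 0.29 -0.11 -0.44] rv [-0.     0.011  0.002]
```

View pics/g1.png

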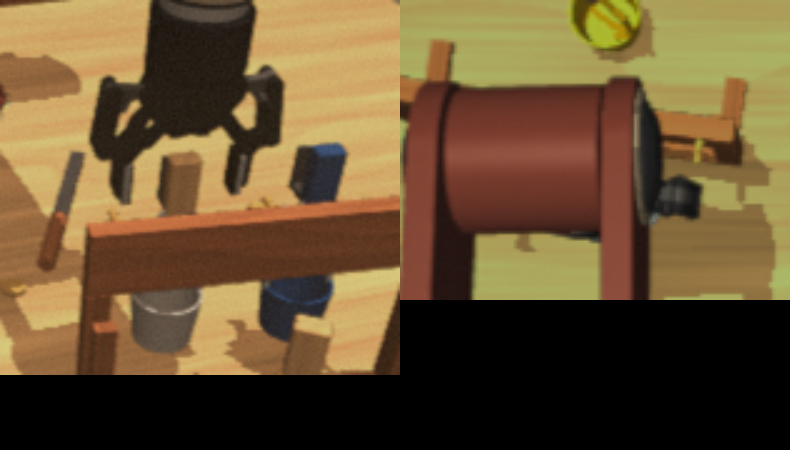

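The grip stands between the open fingers, with the blue pail clear of them. I'll correct the small offset, then close.

```bash
python3 -m jog '[[0.3,-0.1,-0.4,0,0.011,0,0],[0.3,-0.1,-0.4,0,0.011,0,0],[0.3,-0.1,-0.4,0,0.011,0,120],[0.3,-0.1,-0.4,0,0.011,0,160],[0.3,-0.1,-0.4,0,0.011,0,255],[0.3,-0.1,-0.4,0,0.011,0,255],[0.3,-0.1,-0.4,0,0.011,0,255],[0.3,-0.1,-0.4,0,0.011,0,255]]' 35; python3 go.py .5825 .0975 .188
```

```text
t: 3.53
tool_pos: [0.585, 0.0978, 0.1922]
tool_rot: [-3.136, 0.172, -0.011]
contact_force: [-0.4, 0.1, 1.1]
opening: 0.0257
t 3.5333 pos [0.585  0.0978 0.1922] F [-0.4  0.1  1.1] op 0.0257
cm [-0.25  0.05  0.42] rv [-0.001 -0.007  0.002]
```

```bash
python3 -m jog '[[0,0,-0.5,0,0,0,255],[0,0,-1.2,0,0,0,255],[0,0,-2,0,0,0,255],[0,0,-2.8,0,0,0,255],[0,0,-3.6,0,0,0,255],[0,0,-4.4,0,0,0,255],[0,0,-5,0,0,0,255],[0,0,-5,0,0,0,255]]'; python3 go.py .585 .0978 .244;python3 -m jog '[[0,0,0,0,0,0,255],[0,0,0,0,0,0,255]]'; python3 go.py .585 .0978 .244;python3 - <<'E'
from h import *
from station import get_image
s=get_image("scene")[60:240,290:460,::-1]
cv2.imwrite("pics/l1.png",cv2.resize(s,None,fx=3,fy=3))
E
```

```text
t: 4.2
tool_pos: [0.5856, 0.0978, 0.2447]
tool_rot: [-3.135, 0.172, -0.017]
contact_force: [-0.3, -0.2, -0.8]
opening: 0.0255
t 4.2 pos [0.5856 0.0978 0.2447] F [-0.3 -0.2 -0.8] op 0.0255
cm [-0.06  0.    0.06] rv [-0.002 -0.011  0.002]
t: 4.37
tool_pos: [0.5856, 0.0978, 0.2448]
tool_rot: [-3.135, 0.172, -0.018]
contact_force: [-0.1, -0.1, -1.5]
opening: 0.0256
t 4.3667 pos [0.5856 0.0978 0.2448] F [-0.1 -0.1 -1.5] op 0.0256
cm [-0.06  0.    0.08] rv [-0.002 -0.011  0.002]
```

View pics/l1.png

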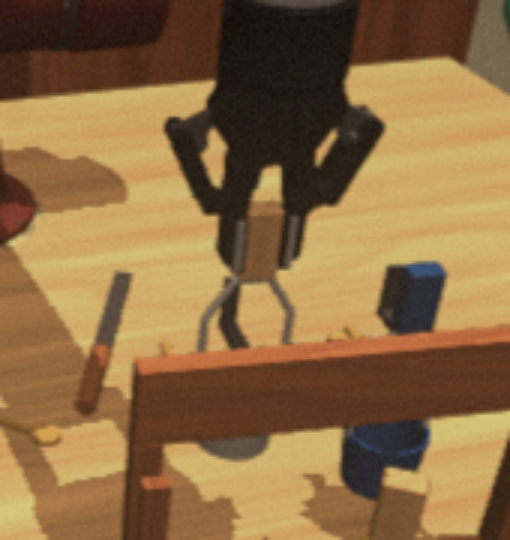

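```bash
python3 go.py .4713 .1105 .249; python3 -m jog '[[0,0,-0.4,0,-0.01,0,255],[-1,0,-0.4,0,-0.01,0,255],[-2.5,0,-0.4,0,-0.01,0,255],[-4.5,0,-0.4,0,-0.01,0,255],[-6.5,0,-0.4,0,-0.01,0,255],[-8.5,0,-0.4,0,-0.01,0,255],[-10.5,0,-0.4,0,-0.01,0,255],[-11.5,0,-0.4,0,-0.01,0,255]]';  python3 go.py .47 -.1 .249
```

```text
t 4.4167 pos [0.5854 0.0978 0.2444] F [-0.3 -0.2 -1.5] op 0.0257
cm [-11.48  -0.02  -0.58] rv [-0.002 -0.01   0.002]
t: 5.08
tool_pos: [0.4688, 0.1107, 0.2468]
tool_rot: [-3.135, 0.171, 0.001]
contact_force: [0.3, -0.2, -0.7]
opening: 0.0257
t 5.0833 pos [0.4688 0.1107 0.2468] F [ 0.3 -0.2 -0.7] op 0.0257
cm [ 2.41 20.93 -0.26] rv [-0.002  0.001  0.003]
```

```bash
python3 go.py .525 -.328 .26; python3 -m jog '[[0.2,1.5,-0.5,0,0,0,255],[0.6,4.5,-1.3,0,0,0,255],[1,7.8,-1.3,0,0,0,255],[1.4,11,-1.3,0,0,0,255],[1.8,14.3,-1.3,0,0,0,255],[2.2,17.6,-1.3,0,0,0,255],[2.6,20.9,-1.3,0,0,0,255],[3,23.5,-1.3,0,0,0,255]]';  python3 go.py .525 -.328 .26
```

```text
t 5.0833 pos [0.4688 0.1107 0.2468] F [ 0.3 -0.2 -0.7] op 0.0257
cm [10.36 42.99 -1.41] rv [-0.002  0.001  0.003]
t: 5.75
tool_pos: [0.4726, -0.1284, 0.2594]
tool_rot: [-3.136, 0.173, 0.0]
contact_force: [-0.1, 0.2, -0.9]
opening: 0.0255
t 5.75 pos [ 0.4726 -0.1284  0.2594] F [-0.1  0.2 -0.9] op 0.0255
cm [ 7.4  19.26 -0.08] rv [-0.001  0.     0.001]
```

```bash
python3 -m jog '[[1.2,3.1,0,0,0,0,255],[2.4,6.2,0,0,0,0,255],[3.6,9.3,0,0,0,0,255],[4.8,12.4,0,0,0,0,255],[6,15.5,0,0,0,0,255],[6.8,17.8,0,0,0,0,255],[7.4,19.2,0,0,0,0,255],[7.4,19.2,0,0,0,0,255]]';  python3 go.py .525 -.328 .19
```

```text
t: 6.42
tool_pos: [0.525, -0.3302, 0.2586]
tool_rot: [-3.136, 0.178, 0.001]
contact_force: [0.1, 0.5, -1.7]
opening: 0.0254
t 6.4167 pos [ 0.525  -0.3302  0.2586] F [ 0.1  0.5 -1.7] op 0.0254
cm [-0.02 -0.22  6.86] rv [-0.001  0.001 -0.002]
```

```bash
python3 -m jog '[[0,0,1.5,0,0,0,255],[0,0,3.2,0,0,0,255],[0,0,4.9,0,0,0,255],[0,0,6.2,0,0,0,255],[0,0,7,0,0,0,255],[0,0,7,0,0,0,255],[0,0,7,0,0,0,255]]';  python3 go.py .525 -.328 .165;python3 - <<'E'
from h import *
from station import get_image
s=get_image("scene")[140:340,80:280,::-1];t=get_image("top")[150:270,350:480,::-1]
o=np.zeros((500,800,3),np.uint8);A=cv2.resize(s,None,fx=2,fy=2);B=cv2.resize(t,None,fx=3,fy=3);o[:400,:400]=A;o[:360,400:790]=B
cv2.imwrite("pics/p1.png",o)
for n in("scene","top"):print(proj(n,[.525,-.328,.005]))
E
```

```text
t: 7.0
tool_pos: [0.5249, -0.3298, 0.1885]
tool_rot: [-3.136, 0.177, 0.002]
contact_force: [0.2, -0.2, -2.0]
opening: 0.0258
t 7.0 pos [ 0.5249 -0.3298  0.1885] F [ 0.2 -0.2 -2. ] op 0.0258
cm [-0.01 -0.17  2.35] rv [-0.001  0.001 -0.001]
[171.19786478 254.01686557]
[413.55453794 230.10205965]
```

View pics/p1.png

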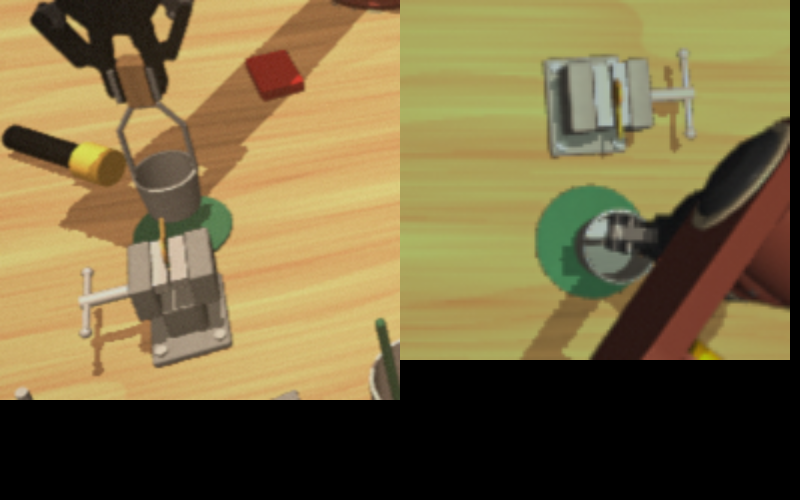

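```bash
python3 - <<'E'
from h import *
x,y,b=.5225,-.3298,.1885-.156
for z,n in((b,"base"),(b+.05,"rim"),(b+.186,"top")):print(n,proj("scene",[x,y,z])*2-[160,280],(proj("top",[x,y,z])-[350,150])*3+[400,0])
E
```

```text
base [175.13901364 208.61930816] [600.91484595 243.17962363]
rim [164.48596709 173.61989607] [617.0863744  243.41512896]
top [130.67872454  62.67703765] [670.24086222 244.18349623]
```

The pail hangs upright: its rim is at composite px (167,172) scene and (619,246) top, within about 2 mm of the prediction. I'll shift a few mm, then lower gently.

```bash
python3 go.py .528 -.328 .165; python3 -m jog '[[0.3,-0.1,0.5,0,0,0,255],[0.3,-0.1,1,0,0,0,255],[0.3,-0.1,1.5,0,0,0,255],[0.3,-0.1,1.9,0,0,0,255],[0.3,-0.1,2.1,0,0,0,255],[0.3,-0.1,2.2,0,0,0,255],[0.3,-0.1,2.2,0,0,0,255]]'; python3 go.py .528 -.328 .160
```

```text
t 7.1 pos [ 0.5256 -0.3305  0.1901] F [-0.5  0.2 -1.1] op 0.0256
cm [ 0.21 -0.28  2.51] rv [ 0.001 -0.001 -0.001]
t: 7.68
tool_pos: [0.5285, -0.3297, 0.1675]
tool_rot: [3.136, -0.178, 0.001]
contact_force: [-0.2, -0.8, -1.3]
opening: 0.0256
t 7.6833 pos [ 0.5285 -0.3297  0.1675] F [-0.2 -0.8 -1.3] op 0.0256
cm [-0.07 -0.16  0.75] rv [ 0.    -0.    -0.001]
```

```bash
python3 -m jog '[[0,-0.1,0.1,0,0,0,255],[0,-0.1,0.2,0,0,0,255],[0,-0.1,0.3,0,0,0,255],[0,-0.1,0.4,0,0,0,255],[0,-0.1,0.4,0,0,0,255]]'; python3 -m jog '[[0,0,0.1,0,0,0,255],[0,0,0.15,0,0,0,255],[0,0,0.15,0,0,0,255]]'
```

```text
t: 8.1
tool_pos: [0.5285, -0.3286, 0.1633]
tool_rot: [-3.137, 0.178, -0.0]
contact_force: [-0.2, -0.4, -1.3]
opening: 0.0254
t: 8.35
tool_pos: [0.5285, -0.3286, 0.1616]
tool_rot: [-3.136, 0.178, 0.0]
contact_force: [-0.5, -1.1, -1.4]
opening: 0.0254
```

```bash
for i in 1 2; do python3 -m jog '[[0,0,0.05,0,0,0,255],[0,0,0.1,0,0,0,255],[0,0,0.1,0,0,0,255]]' | egrep "pos|force"; done
```

```text
tool_pos: [0.5284, -0.3285, 0.1604]
contact_force: [0.0, -0.2, -1.5]
tool_pos: [0.5283, -0.3285, 0.1593]
contact_force: [0.2, -0.1, -1.7]
```

```bash
python3 -m jog '[[0,0,0.05,0,0,0,255],[0,0,0.1,0,0,0,255],[0,0,0.1,0,0,0,255]]' | egrep "pos|force";  python3 - <<'E'
from h import *
from station import get_image
s=get_image("scene")[140:300,100:260,::-1]
cv2.imwrite("pics/p2.png",cv2.resize(s,None,fx=3.5,fy=3.5))
x,y=.526,-.3285
for z in(.005,.055):print((proj("scene",[x,y,z])-[100,140])*3.5)
E
```

```text
tool_pos: [0.5283, -0.3284, 0.1581]
contact_force: [-0.2, -0.2, -1.4]
[248.35218543 400.34678496]
[230.51971983 341.59628462]
```

View pics/p2.png

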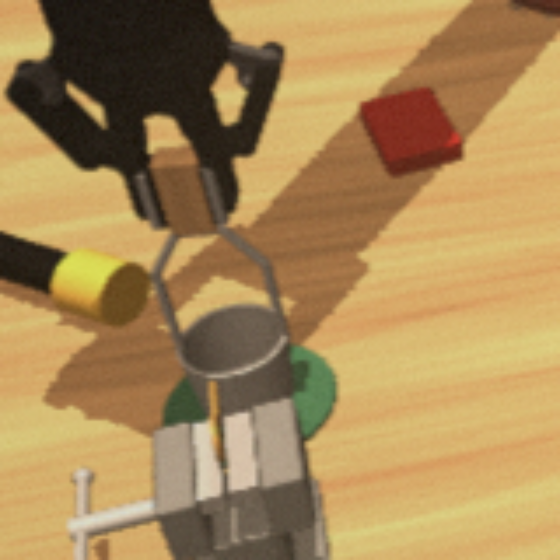

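The rim centre is at crop px (234,342) against (231,342) predicted for a seated pail, so contact is near.

```bash
for i in 1 ; do python3 -m jog '[[0,0,0.05,0,0,0,255],[0,0,0.1,0,0,0,255],[0,0,0.1,0,0,0,255]]' | egrep "pos|force"; done
```

```text
tool_pos: [0.5283, -0.3285, 0.1575]
contact_force: [-0.5, 0.5, 0.3]
```

```bash
for i in 1 ; do python3 -m jog '[[0,0,0.05,0,0,0,255],[0,0,0.1,0,0,0,255],[0,0,0.1,0,0,0,255]]' | egrep "pos|force"; done
```

```text
tool_pos: [0.5285, -0.3286, 0.1574]
contact_force: [-2.1, 1.8, 4.3]
```

Contact: the load now reads +4 N and the arm has stopped descending. Now to release.

```bash
python3 -m jog '[[0,0,0,0,0,0,255],[0,0,0,0,0,0,150],[0,0,0,0,0,0,130],[0,0,0,0,0,0,80],[0,0,0,0,0,0,0],[0,0,0,0,0,0,0],[0,0,0,0,0,0,0],[0,0,0,0,0,0,0]]' 20
```

```text
t: 10.32
tool_pos: [0.5286, -0.3286, 0.1574]
tool_rot: [-3.136, 0.178, -0.0]
contact_force: [0.2, -0.1, 0.4]
opening: 0.0853
```

```bash
python3 -m jog '[[0,0,-1,0,0,0,0],[0,0,-2.5,0,0,0,0],[0,0,-4.5,0,0,0,0],[0,0,-7,0,0,0,0],[0,0,-9.5,0,0,0,0],[0,0,-12,0,0,0,0],[0,0,-14,0,0,0,0],[0,0,-14,0,0,0,0]]'; python3 go.py .40 -.328 .3
```

```text
t: 10.98
tool_pos: [0.5303, -0.33, 0.3049]
tool_rot: [3.13, -0.177, 0.014]
contact_force: [1.2, -0.6, 1.4]
opening: 0.0855
t 10.9833 pos [ 0.5303 -0.33    0.3049] F [ 1.2 -0.6  1.4] op 0.0855
cm [-12.97   1.27   0.37] rv [ 0.006 -0.009 -0.001]
```

```bash
python3 -m jog '[[-2,1,0,0,0,0,0],[-5,3,0,0,0,0,0],[-8,5,0,0,0,0,0],[-11,7,0,0,0,0,0],[-13,9.5,0,0,0,0,0],[-14,12,0,0,0,0,0],[-14,14,0,0,0,0,0],[-14,14,0,0,0,0,0]]';python3 -m jog '[[0,0,0,0,0,0,0],[0,0,0,0,0,0,0]]' >/dev/null; python3 - <<'E'
from h import *
from station import get_image
s=get_image("scene")[140:300,100:260,::-1];t=get_image("top")[:,:,::-1]
o=np.zeros((600,800,3),np.uint8);o[:400,:400]=cv2.resize(s,(400,400));o[:400,400:]=cv2.resize(t[180:280,360:460],(400,400));o[400:,:400]=cv2.resize(t[150:225,150:300],(400,200))
cv2.imwrite("pics/f.png",o)
for z in(.005,.055,.191):print((proj("scene",[.525,-.328,z])-[100,140])*2.5,(proj("top",[.525,-.328,z])-[360,180])*4+[400,0])
E
```

```text
t: 11.65
tool_pos: [0.3736, -0.4559, 0.3036]
tool_rot: [3.13, -0.183, 0.012]
contact_force: [0.4, 0.9, -1.0]
opening: 0.0855
[177.99466195 285.04216394] [614.21815176 200.4082386 ]
[165.29468185 243.08880944] [634.56874068 200.53297964]
[125.12125446 110.52443948] [701.1156943  200.93418726]
```

View pics/f.png

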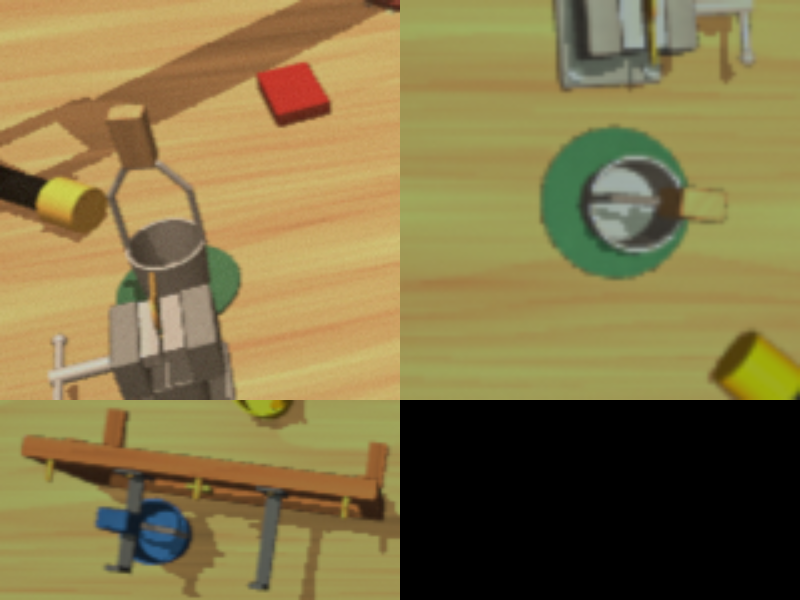

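The pail stands upright and centred: its rim is at (636,203) against (635,201) predicted, about 1 mm off. The blue pail still hangs on its hook and the tin pail's hook is empty.

```bash
python3 -c "
from station import *
o=get_obs();print(o['t'],o['contact_force'],abs(o['dq']).max());print(finish_job())"
```

```text
11.9167 [-0.4186755  -0.06346651  0.61031098] 0.0070880370278771495
the job is handed in; nothing more can be done
None
```

The tin pail is off its hook and standing upright in the middle of the green pad. I handed the job in at 11.9 s on the robot's clock.

- **Lift:** I gripped the wooden grip at 35 N, closing along the rack, and lifted about 53 mm straight up. I then drew the pail 115 mm out along the hook, rising about 2 mm more on the way. The force read at the end of each move showed no pull on the hook, staying under 2 N.
- **Set-down:** I lowered it in steps of about 1 mm until the reading rose to about 5 N at contact. Then I opened the jaws and backed away.
- **Last checks:** The rim centre is within about 1–2 mm of the pad's centre, and the pail is upright in both views. The blue pail still hangs on its hook. The arm is touching nothing and is nearly still.
- **Disagreements:** The two views differed by 1–2 mm on where the pail hung under the gripper. Contact came about 3.5 mm lower than I had estimated.

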